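Click a reagent cartridge into the analyser dock

ROBOT

A 6-joint arm with a two-finger parallel gripper is mounted at the origin on a cart in front of the work surface, level with it; the furniture and walls round the work are solid. World frame = base frame: x ahead of the robot, y to its left, z up, the work surface at z = 0. Lengths are in mm, angles in rad, forces in N, time in s.
With the tool pointing down it reaches from about 350 to 975 mm from the base axis. Payload 7.1 kg.
Tool frame: the origin (TCP) lies on the front face of the gripper's body, between the roots of the fingers; the fingertips stand 80 mm ahead of it and the grasp point (between the pads) lies 61 mm ahead of it (env.tips_ahead is the distance from the TCP to the fingertips, in mm); z points along the fingers, y is the line along which they close (so a half turn about z gives the same grasp; the last joint's range is limited). The gripper opens to 88 mm and grips with 3 to 60 N. Pads are 20 mm wide; open, the fingers measure 115 mm over their backs; the gripper's body (75 mm by 178 mm) begins 61 mm behind the grasp point.
Start: joints at [1.312, 0.423, 1.63, -0, 1.089, -0.019], TCP at [148.412, 607.107, 302.675] pointing down, gripper open.
Joint ranges: [-3, 3], [-0.9, 2.11], [0.09, 2.58], [-1.31, 4.45], [0.11, 2.69], [-2.54, 2.54]. Speed limits (rad/s): [2.39, 2.39, 3.01, 3.14, 3.14, 3.14].

INTERFACE

Orientations are given as a unit quaternion [x, y, z, w].
In Python, from station import env, set_gripper, viewer, workorder gives the robot as it stands. Calls block until the motion is done:
- env.reach(position, orientation): joint-space move of the TCP to a pose.
- env.move_l(position, rot=None, rate=150, f_stop=None): straight line of the TCP; rot=None keeps the orientation; rate is the mean speed in mm/s. With f_stop (N) it stops when the force on the tool has changed by that much, and returns True; else False.
- env.move_joints(angles): joint-space move.
- set_gripper(opening): finger opening in mm; the grip force is fixed at half the most; returns when the fingers have stopped.
- env.hold(seconds).
- env.ik(position, orientation): joint angles nearest the present ones, or None.
- env.read_state(): the state.
- viewer.camera(name): name is "scene" or "top" or "wrist"; returns the picture (480x640x3 uint8, blue, green, red); there is no depth.
- viewer.camera_params(name): a dict with "fx", "fy", "cx", "cy" (pixels), "pose" (4x4, takes a point from camera to world coordinates); the wrist camera has in their place "tool_from_camera" (4x4, takes a point from camera to tool coordinates, whose origin is the TCP and whose axes are the flange's). Camera axes: x right, y up, looking along -z (the intrinsics and any distortion apply to the point x, -y, -z); pixel columns grow to the right and rows downward; lengths in mm; the calibration is good to about 2 mm. A picture is of the moment at which its call begins: read the wrist's pose just before it. camera_params takes no time and is no camera call.
A pose or a line that the arm cannot do raises env.IKError and nothing moves.
- workorder.sign_off(): hands the job in; it is judged then, once.
The state is a dict: "time_s": time; "qpos": joint angles; "dq": joint speeds; "tau": joint torques, N m; "tool_pos": TCP position; "orientation": TCP orientation; "force": force on the tool from outside, world axes, zero at the start; "wrist_torque": the same for the moment, N m; "width": finger opening in mm; "grip_force": force on a finger pad.
Only numpy, scipy, OpenCV 4.12 (cv2) and the standard library are available. Lean on these libraries where they do the work, as an engineer would, in place of code of your own. Each camera call takes 0.05 s, during which the arm holds its last target. There are 200 camera calls.

TASK

Take the grooved reagent cartridge (the one with a notch across each narrow side, not the plain one) out of the grey tray and push it upright, foot first, down into the pocket of the metal dock, past the sprung side ball, until it clicks and sits fully home on the pocket floor; then let go. The pocket is not exactly where the base plate suggests, so feel for it, and press gently: never push the cartridge against the dock with more than about 25 N. Leave the plain cartridge in the tray and the two vials standing where they are.

Things in the scene. Friction and masses are not known exactly. Their poses are not given: they have to be found in the camera images.
- cartridge: The cartridge to load: white block with grey top, upright in the tray, 24 (x) x 44 (y) x 92 mm high, 46 mm wide (y) in its top 10 mm; 0.07 to 0.14 kg. Origin: centre of underside, z up. The same after a half turn about z: either way round fits. Grip across the 24 mm near the top, fingertips at least 52 mm above its underside: 42 mm go into the pocket, 50 mm stay out.
- cartridge_notch (a point): Point on the cartridge's axis, 22.5 mm above its underside, level with the two notches: one across each narrow (y) side, 5 mm deep, from 17 to 28 mm above the underside. Below 10 mm the foot tapers in y from 44 to 34 mm width at the bottom; its bottom edges along the broad faces are rounded by 1 mm.
- blank: A plain cartridge of the same outside shape and size in the other half of the tray, without notches in its narrow sides; to be left there. Origin: centre of the underside.
- tray: Grey open tray fixed on the worktop, 100 (x) x 180 (y) x 25 mm high, walls and floor 4 mm. Origin: centre of its underside. The two cartridges stand upright in it, one each side, about 44 mm from its centre along y (which is where varies), long side along the tray's y within 0.15 rad.
- dock: Metal dock fixed on the worktop. Origin: centre of the underside of its dark base plate, 115 (x) x 130 (y) x 12 mm; z up. On the plate, clamped immovably, stands a grey bay block 47 (x) x 66 (y) mm with one open-topped pocket, 27 (x) x 46.4 (y) mm and 42 mm deep, square with the base plate; its mouth has sharp edges.
- mouth_nominal (a point): Point fixed to the base plate, 60 mm above its underside, at its centre: only the nominal centre of the pocket's mouth. The true mouth lies 12 mm before to 12 mm behind it along the dock's x (differs each time) and 0 to 12 mm higher; in y it is true. So rim 60 to 72 mm, pocket floor 18 to 30 mm above the dock's underside, always 42 mm apart. Room: 1.5 mm each way in x, 1.2 in y.
- latch_ball (a joint): Polished steel ball, 10 mm, in the pocket's +y wall (plunger boss outside), 22.5 mm above the pocket floor. 0 = sprung out, 5 mm into the pocket (also in the notch of a home cartridge); grows (m) as pushed back, by 0.0012 to 0.004. Meets the foot 20 to 24 mm above the floor; passing takes 5 to 15 N; in the last 5 mm it snaps into the notch.
- vial_1: Glass injection vial 23 mm across, 54 mm high, standing between tray and dock; origin at the centre of its underside. Leave it.
- vial_2: A second such vial, standing further back between tray and dock; origin at the centre of its underside. Leave it.

How it is judged (in metres and radians):
On the way, in this order (a step that is already met when the one before it is completed fails the run):
1. the grooved cartridge is lifted out of the tray (z of cartridge in the frame of tray above 0.035 m), for 0.1 s.
2. the cartridge stands in the pocket and pushes the ball back (value of joint latch_ball above 0.0008 m and z of cartridge in the frame of dock below 0.055 m and contact force between cartridge and dock above 0.5 N), for 0.05 s.
At the end, for the whole second after the job is handed in: Grooved cartridge released, at rest, upright (0.08 rad) in the pocket, long side along the dock's y (0.12 rad), underside 15 to 32.5 mm over the dock's, within 15 mm (x) and 4 mm (y) of its centre, ball under 1 mm pushed back; plain cartridge and vials upright, within 25 mm of their starts (value of joint latch_ball below 0.001 m and z of cartridge in the frame of dock between 0.015 and 0.0325 m and x of cartridge in the frame of dock between -0.015 and 0.015 m and y of cartridge in the frame of dock between -0.004 and 0.004 m and angle between cartridge's own z axis and vertical below 0.08 rad and angle between the y axis of cartridge and the y axis of dock, either way round below 0.12 rad and linear speed of cartridge below 0.01 m/s and distance of each of blank, vial_1, vial_2 from where it was at the start of the episode below 0.025 m and angle between each of blank, vial_1, vial_2's own z axis and vertical below 0.15 rad); the robot touches nothing.
It fails at once if the cartridge is forced: pressed against the dock with more than 40 N (contact force between cartridge and dock above 40 N).
It fails at once if the plain cartridge is moved more than 25 mm or lifted (distance of blank from where it was at the start of the episode above 0.025 m).
It fails at once if a vial is moved more than 25 mm (distance of any of vial_1, vial_2 from where it was at the start of the episode above 0.025 m).
It also fails if it takes over 72 s, if anything falls off the work surface, if the arm or the gripper's body presses on something with over 40 N, if the wrist force passes 120 N, or if a joint passes its speed limit or range.

## Working session

There is one attempt and no reset: what is moved stays moved. The work goes in short steps, each a Python script; the robot and the scene stay as the last script left them, time stands still between calls to the robot, and variables do not carry over. Pictures are saved under pics/ and viewed, at most 10 in all, crops included, and the job is handed in when it is done.

```bash
mkdir -p pics; ls
python3 - <<'E'
from station import env, set_gripper, viewer, workorder
import cv2,numpy as np
np.set_printoptions(precision=4,suppress=True)
for n in("scene","top"):
    cv2.imwrite(f"pics/{n}0.png",viewer.camera(n)); print(n,viewer.camera_params(n))
print(viewer.camera_params("wrist")); s=env.read_state();print(s)
E
```

```text
pics
scene {'fx': 533.8602850018553, 'fy': 533.8602850018553, 'cx': 312.3637026789033, 'cy': 248.98117919908555, 'pose': array([[  -0.5489,    0.3464,   -0.7608, -185.6926],
       [  -0.8355,   -0.1983,    0.5125,  478.4738],
       [   0.0266,    0.9169,    0.3982,  443.6322],
       [   0.    ,    0.    ,    0.    ,    1.    ]])}
top {'fx': 442.06663600388913, 'fy': 442.06663600388913, 'cx': 320.91240498254257, 'cy': 241.5455296663725, 'pose': array([[ -0.0153,   0.998 ,  -0.0607, 427.9441],
       [ -0.9998,  -0.0148,   0.0096,   1.1152],
       [  0.0087,   0.0609,   0.9981, 930.7679],
       [  0.    ,   0.    ,   0.    ,   1.    ]])}
{'fx': 350.4259696586495, 'fy': 350.4259696586495, 'cx': 318.1115133871838, 'cy': 238.94756550010104, 'tool_from_camera': array([[ -0.0011,   0.9705,   0.2413,  64.0018],
       [  1.    ,   0.0012,  -0.0002,  -0.9334],
       [ -0.0005,   0.2413,  -0.9705, -82.3178],
       [  0.    ,   0.    ,   0.    ,   1.    ]])}
{'time_s': 0.1, 'qpos': array([ 1.312 ,  0.4238,  1.6306, -0.    ,  1.0886, -0.019 ]), 'dq': array([-0.0002, -0.0029, -0.0014, -0.0017, -0.0022,  0.001 ]), 'tau': array([ -0.0007, -54.5615, -27.4318,   0.0644,   0.0189,  -0.    ]), 'tool_pos': array([148.3072, 606.7319, 301.9747]), 'orientation': array([ 0.1196,  0.9928, -0.0007, -0.0001]), 'force': array([-0.148 , -0.5746, -0.0949]), 'wrist_torque': array([-0.0193,  0.0011, -0.0449]), 'grip_force': 0.0, 'width': 88.03201118147425}
```

View pics/top0.png

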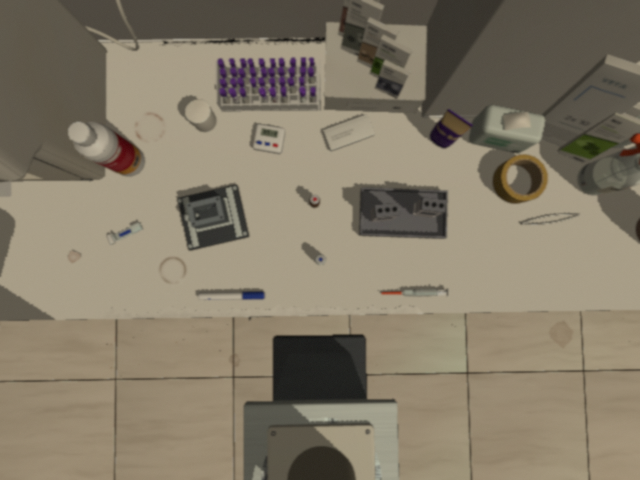

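View pics/scene0.png

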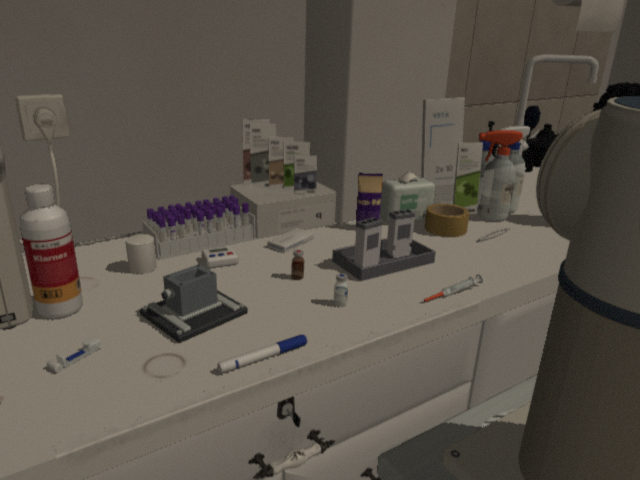

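```bash
cat > h.py <<'E'
from station import env, set_gripper, viewer, workorder
import cv2,numpy as np
from scipy.spatial.transform import Rotation as R
np.set_printoptions(precision=2,suppress=True)
def pose(name,st=None):
    p=viewer.camera_params(name)
    if name!="wrist": return p,p["pose"]
    T=np.eye(4);T[:3,:3]=R.from_quat(st["orientation"]).as_matrix();T[:3,3]=st["tool_pos"]
    return p,T@p["tool_from_camera"]
def ray(uv,p,T,z):
    uv=np.atleast_2d(np.asarray(uv,float))
    d=np.c_[(uv[:,0]-p["cx"])/p["fx"],-(uv[:,1]-p["cy"])/p["fy"],-np.ones(len(uv))]@T[:3,:3].T
    return T[:3,3]+d*((z-T[2,3])/d[:,2])[:,None]
def down(yaw): # tool x axis heading = yaw ; z down
    return R.from_matrix(np.array([[np.cos(yaw),np.sin(yaw),0],[np.sin(yaw),-np.cos(yaw),0],[0,0,-1]])).as_quat()
E
python3 - <<'E'
from h import *
a=cv2.imread("pics/scene0.png");t=cv2.imread("pics/top0.png")
g=lambda i:np.clip(255*(i/255.)**0.6,0,255).astype(np.uint8)
A=cv2.resize(a[195:285,325:445],(800,600)[:1]+(600,),interpolation=cv2.INTER_CUBIC)
cv2.imwrite("pics/c1.png",g(A))
p,T=pose("top")
print(ray([[180,198],[237,184],[248,238],[191,250]],p,T,12),"\n",ray([[362,186],[447,186],[447,237],[360,235]],p,T,25),"\n",ray([[314,201],[320,259]],p,T,54))
print(ray([[385,210],[432,205]],p,T,92))
E
```

```text
[[579.31 285.25  12.  ]
 [607.23 166.27  12.  ]
 [493.47 143.85  12.  ]
 [470.25 262.06  12.  ]] 
 [[ 596.98  -94.41   25.  ]
 [ 594.57 -270.82   25.  ]
 [ 488.58 -267.35   25.  ]
 [ 495.34  -88.16   25.  ]] 
 [[562.63   5.26  54.  ]
 [446.65  -4.96  54.  ]]
[[ 537.57 -130.37   92.  ]
 [ 545.92 -220.71   92.  ]]
```

View pics/c1.png

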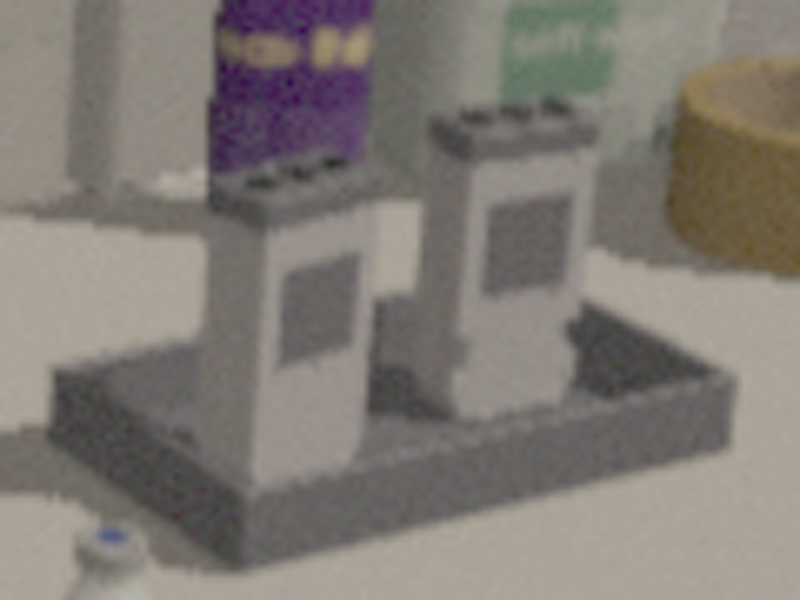

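Run:
```python
from h import *
import pickle
out=[]
def snap(n,pos,yaw):
    env.reach(pos,down(yaw)); env.hold(0.3)
    s=env.read_state(); im=viewer.camera("wrist"); cv2.imwrite(f"pics/{n}.png",im)
    pickle.dump({k:s[k] for k in("tool_pos","orientation")},open(f"pics/{n}.pkl","wb")); print(n,s["tool_pos"],s["time_s"]); return im
d=np.array([-np.sin(.2),np.cos(.2)])
c=np.array([537.6,214])
a=snap("dA",[*(c-40*d),300],np.pi/2+.2)
b=snap("dB",[*(c+40*d),300],np.pi/2+.2)
t=snap("tr",[542,-218,300],np.pi/2)
g=lambda i:np.clip(255*(i/255.)**0.6,0,255).astype(np.uint8)
cv2.imwrite("pics/v1.png",g(a));cv2.imwrite("pics/v2.png",g(b));cv2.imwrite("pics/v3.png",g(t))
```

```text
dA [545.43 175.25 300.  ] 2.5083
dB [529.92 252.31 300.02] 3.275
tr [ 542.21 -217.46  300.02] 5.35
```

View pics/v1.png

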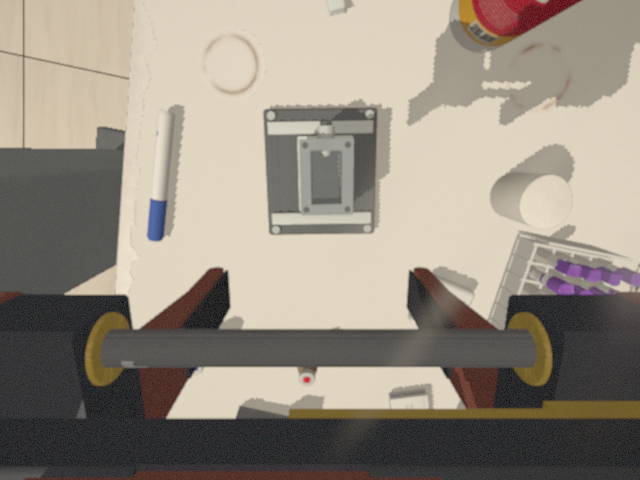

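View pics/v2.png

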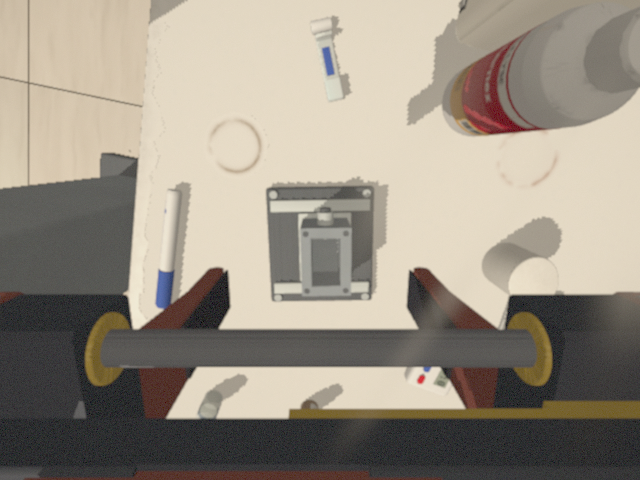

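View pics/v3.png

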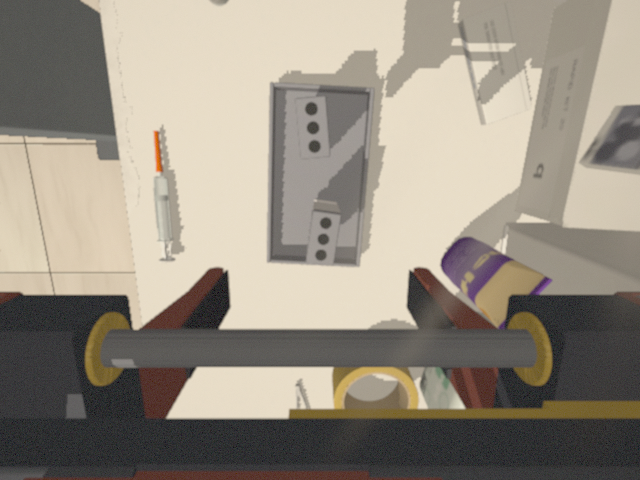

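Run:
```python
from h import *
import pickle
L=lambda n:(cv2.imread(f"pics/{n}.png"),pickle.load(open(f"pics/{n}.pkl","rb")))
vis=[]
for n,(y0,x0) in (("dA",(100,258)),("dB",(178,258))):
    im,s=L(n); p,T=pose("wrist",s)
    g=cv2.cvtColor(im,cv2.COLOR_BGR2GRAY)
    m=((g<130)*255).astype(np.uint8); m[:y0]=0;m[y0+145:]=0;m[:,:x0]=0;m[:,x0+126:]=0
    pl=cv2.morphologyEx(((g<150)*255).astype(np.uint8)&255,cv2.MORPH_OPEN,np.ones((3,3)))
    vis.append(cv2.resize(g[y0:y0+130,x0:x0+126],None,fx=3.1,fy=4,interpolation=cv2.INTER_CUBIC))
    print(n,"rows",y0, g[y0+70,x0:x0+126:2].tolist()); 
im,s=L("tr");p,T=pose("wrist",s);g=cv2.cvtColor(im,cv2.COLOR_BGR2GRAY)
m=((g<75)*255).astype(np.uint8);m[:90]=0;m[268:]=0;m[:,:290]=0;m[:,350:]=0
n_,l,st,ce=cv2.connectedComponentsWithStats(m)
for i in range(1,n_):
    if st[i,4]>15: print(st[i],ce[i],ray(ce[i],p,T,96))
v=np.hstack(vis); v=np.clip(255*(v/255.)**0.6,0,255).astype(np.uint8); cv2.imwrite("pics/v4.png",v);print(v.shape)
```

```text
dA rows 100 [192, 192, 193, 190, 101, 64, 65, 65, 64, 65, 65, 61, 66, 64, 65, 63, 64, 62, 63, 63, 131, 134, 117, 117, 116, 117, 95, 61, 66, 70, 67, 69, 65, 68, 67, 65, 63, 66, 66, 65, 80, 79, 103, 116, 116, 115, 116, 107, 51, 39, 37, 40, 42, 37, 41, 42, 44, 43, 52, 99, 113, 114, 113]
dB rows 178 [200, 201, 200, 199, 201, 165, 66, 68, 64, 68, 67, 66, 68, 68, 70, 67, 66, 65, 66, 64, 84, 154, 118, 122, 119, 120, 102, 62, 69, 70, 70, 68, 72, 72, 69, 71, 69, 73, 72, 69, 77, 98, 117, 118, 117, 118, 108, 59, 52, 53, 52, 53, 52, 51, 53, 52, 48, 76, 116, 121, 133, 185, 193]
[ 300   90   50   58 1185] [336.21 112.32] [[ 557.38 -123.49   96.  ]]
[305 102  13  14 133] [310.98 108.35] [[ 537.91 -120.59   96.  ]]
[307 121  12  13 124] [312.56 127.31] [[ 539.07 -134.54   96.  ]]
[309 140  12  13 119] [314.18 145.96] [[ 540.29 -148.6    96.  ]]
[ 313  161   37   63 1023] [338.39 192.96] [[ 559.92 -185.66   96.  ]]
[320 217  12  12 105] [325.35 222.57] [[ 549.41 -210.25   96.  ]]
[318 234  11  11  98] [322.89 238.88] [[ 547.4  -224.23   96.  ]]
[290 245  17  17 267] [297.82 252.48] [[ 526.12 -236.15   96.  ]]
[334 247  16  17 224] [342.  255.3] [[ 563.72 -238.65   96.  ]]
[315 250  12  11  93] [320.46 254.68] [[ 545.38 -238.1    96.  ]]
(520, 782)
```

View pics/v4.png

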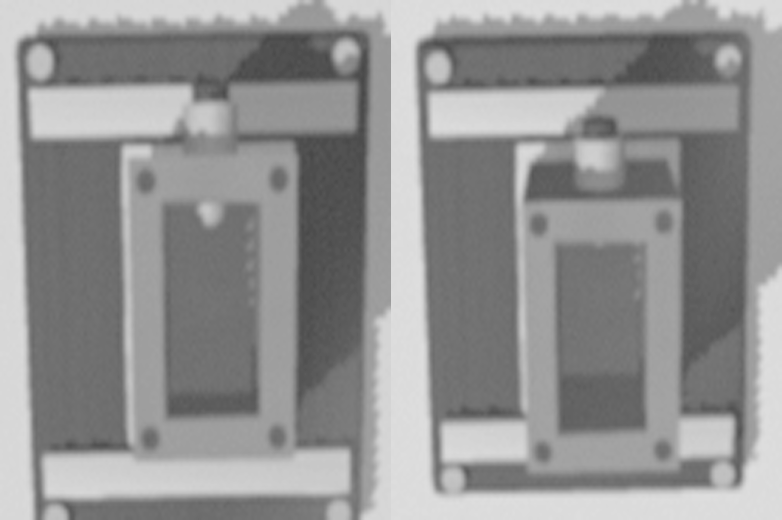

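Run:
```python
from h import *
import pickle
L=lambda n:pickle.load(open(f"pics/{n}.pkl","rb"))
fA=lambda X:np.array(X,float)/[3.1,4]+[258,100]
fB=lambda X:(np.array(X,float)-[390.6,0])/[3.1,4]+[258,178]
bA=fA([(146,180),(278,179),(149,437),(277,436)]);pA=fA([(164,203),(259,203),(166,415),(257,415)])
bB=fB([(539,224),(664,221),(543,451),(662,450)]);pB=fB([(555,243),(645,243),(558,432),(644,431)])
A=pose("wrist",L("dA"));B=pose("wrist",L("dB"))
for z in(60,64,68,72):
    a,b,c,d=[ray(x,*P,z) for x,P in((bA,A),(bB,B),(pA,A),(pB,B))]
    w=lambda q:[np.linalg.norm(q[0]-q[1]),np.linalg.norm(q[2]-q[3]),np.linalg.norm(q[0]-q[2]),np.linalg.norm(q[1]-q[3])]
    yaw=lambda q:[np.arctan2(*(q[0]-q[2])[1::-1]),np.arctan2(*(q[1]-q[3])[1::-1])]
    print(z,*[q.mean(0)[:2] for q in(a,b,c,d)],np.array(w(c)),np.array(w(d)),np.round(yaw(a)+yaw(b),3))
s=ray(fB([(438,67),(728,61),(453,479),(722,473)]),*B,13);print(s,s.mean(0))
e=ray(fB([(420,40),(748,38),(436,490),(742,488)]),*B,12);print(e.mean(0),np.arctan2(*(e[0]-e[2])[1::-1]),np.arctan2(*(e[1]-e[3])[1::-1]),np.arctan2(*(e[1]-e[0])[1::-1]),np.arctan2(*(s[1]-s[0])[1::-1]))
```

```text
60 [545.82 217.71] [546.42 215.4 ] [545.54 217.63] [545.97 215.31] [27.33 27.14 47.53 47.53] [27.51 27.2  47.75 47.48] [1.78 1.79 1.78 1.78]
64 [545.68 217.97] [546.08 216.64] [545.4  217.89] [545.63 216.55] [27.   26.81 46.94 46.94] [27.17 26.86 47.16 46.89] [1.78 1.79 1.78 1.78]
68 [545.53 218.23] [545.73 217.89] [545.25 218.15] [545.29 217.8 ] [26.66 26.47 46.35 46.35] [26.83 26.53 46.56 46.3 ] [1.78 1.79 1.78 1.78]
72 [545.38 218.49] [545.39 219.13] [545.11 218.41] [544.95 219.04] [26.32 26.13 45.76 45.76] [26.49 26.19 45.97 45.71] [1.78 1.79 1.78 1.78]
[[480.72 263.31  13.  ]
 [576.95 284.19  13.  ]
 [505.46 149.29  13.  ]
 [601.48 170.4   13.  ]] [541.15 216.8   13.  ]
[541.41 217.89  12.  ] 1.779615197543339 1.789078062358996 0.20232981357325544 0.21365289775456478
```

Run:
```python
from h import *
x,y,h=547.4,-224.2,1.427
env.reach([x,y,260],down(h))
env.move_l([x,y,141],rate=80,f_stop=15)
print(env.read_state()["tool_pos"],env.read_state()["force"])
set_gripper(10)
s=env.read_state();print(s["width"],s["grip_force"],s["force"])
env.move_l([x,y,300],rate=100)
s=env.read_state();print(s["width"],s["tool_pos"],s["force"],s["time_s"])
H=1.783
env.reach([545.3,218.1,260],down(H)); env.hold(.3)
s=env.read_state();print(s["width"],s["tool_pos"],s["force"],s["wrist_torque"],s["time_s"])
a=viewer.camera("wrist");b=viewer.camera("scene")
g=lambda i:np.clip(255*(i/255.)**0.6,0,255).astype(np.uint8)
cv2.imwrite("pics/v5.png",np.hstack([cv2.resize(g(a),(400,300)),cv2.resize(g(b[150:350,100:366]),(400,300))]))
```

```text
[ 547.64 -224.34  141.48] [ 0.66  0.81 -0.01]
23.916245018690173 29.998063445091248 [ 0.03  0.2  -1.16]
23.588971568717838 [ 547.14 -224.08  299.3 ] [-0.24 -1.1  -1.56] 10.0667
23.94975084879389 [545.56 217.5  260.08] [ 0.75  0.8  -1.46] [-0.11  0.02 -0.  ] 12.0
```

View pics/v5.png

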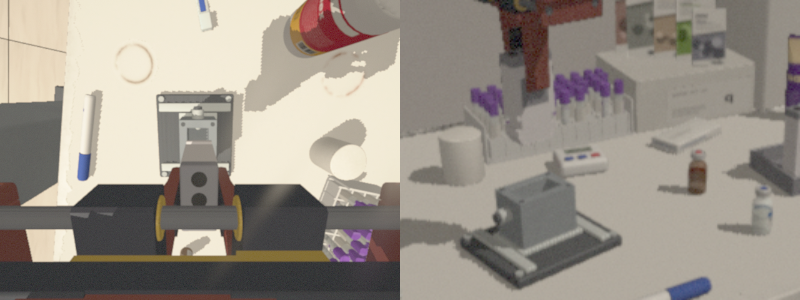

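Run:
```python
from h import *
s=env.read_state();im=viewer.camera("wrist");cv2.imwrite("pics/held.png",im);p,T=pose("wrist",s)
g=cv2.cvtColor(im,cv2.COLOR_BGR2GRAY)
sub=g[225:335,285:355]
print(g[250:330:8,284:356:3])
for th in(45,55,65):
    m=((g<th)*255).astype(np.uint8);m[:225]=0;m[328:]=0;m[:,:295]=0;m[:,345:]=0
    n_,l,st,ce=cv2.connectedComponentsWithStats(m)
    for i in range(1,n_):
        if st[i,4]>60:
            P=ray(ce[i],p,T,s["tool_pos"][2]-45.5)[0]
            print(th,st[i],ce[i],R.from_quat(s["orientation"]).inv().apply(P-s["tool_pos"]))
```

```text
[[ 77 100 136  94  97  94  97  94  94  95  94  98  95  96  94  96  97  96
   95  97 102  64  79  84]
 [ 77  94  90  72  69  71  72  70  69  72  71  72  72  71  72  72  75  73
   75  76  77  85  77  75]
 [181 146  69  70  71  71  72  71  70  70  70  68  71  71  71  72  72  71
   75  76  75  73 169 163]
 [ 34  48  71  75  72  72  73  74  72  72  66  58  62  72  77  73  73  72
   74  76  75  71  46  40]
 [ 34  46  68  70  72  71  74  69  25  24  23  28  26  29  27  40  74  74
   72  75  72  69  41  37]
 [ 33  32  71  73  73  72  74  61  25  25  24  23  26  27  28  33  69  74
   72  73  72  67  27  39]
 [ 24  28  69  74  72  73  71  74  73  63  39  28  32  44  67  73  74  73
   71  73  73  65  22  30]
 [ 17  22  70  71  70  71  72  70  71  72  72  71  72  73  72  73  71  73
   75  71  74  64  22  17]
 [ 16  23  69  74  73  73  71  72  36  25  25  21  25  22  27  50  73  72
   71  73  71  64  21  13]
 [ 18  21  68  72  70  72  73  64  22  20  25  20  22  21  23  25  71  68
   72  73  72  59  15  17]]
45 [306 275  25  24 478] [318.03 286.82] [13.14  0.96 45.5 ]
45 [306 309  25  19 396] [318.14 318.84] [-0.47  0.99 45.5 ]
55 [306 275  26  25 514] [318.19 286.88] [13.12  1.02 45.5 ]
55 [306 308  25  20 423] [318.06 318.55] [-0.34  0.95 45.5 ]
65 [295 259  50   7 290] [318.81 261.42] [23.49  1.27 45.5 ]
65 [305 274  27  27 565] [318.01 286.78] [13.16  0.95 45.5 ]
65 [305 308  27  20 457] [318.13 318.37] [-0.27  0.98 45.5 ]
```

Run:
```python
from h import *
s=env.read_state();np.set_printoptions(precision=4,suppress=True)
print(viewer.camera_params("wrist"),s["orientation"],s["tool_pos"])
p,T=pose("wrist",s); print(R.from_quat(s["orientation"]).inv().apply(ray([318.1,318.6],p,T,s["tool_pos"][2]-45.5)[0]-s["tool_pos"]))
print(np.linalg.inv(T))
```

```text
{'fx': 350.4259696586495, 'fy': 350.4259696586495, 'cx': 318.1115133871838, 'cy': 238.94756550010104, 'tool_from_camera': array([[ -0.0011,   0.9705,   0.2412,  64.108 ],
       [  1.    ,   0.001 ,   0.0007,   1.1025],
       [  0.0004,   0.2413,  -0.9705, -82.319 ],
       [  0.    ,   0.    ,   0.    ,   1.    ]])} [0.6284 0.7779 0.     0.    ] [545.3999 217.8551 260.0201]
[-0.3633  0.9691 45.5001]
[[   0.9779    0.2092   -0.0004 -579.793 ]
 [  -0.2031    0.949    -0.2413  -75.5945]
 [  -0.0501    0.236     0.9705 -371.7959]
 [   0.        0.        0.        1.    ]]
```

Run:
```python
from h import *
np.set_printoptions(precision=4,suppress=True)
M=np.array([viewer.camera_params("wrist")["tool_from_camera"] for _ in range(400)])
print(M.std(0),"\n",M.mean(0)); print(M[:4,1,3],env.read_state()["time_s"])
```

```text
[[0. 0. 0. 0.]
 [0. 0. 0. 0.]
 [0. 0. 0. 0.]
 [0. 0. 0. 0.]] 
 [[ -0.0011   0.9705   0.2412  64.108 ]
 [  1.       0.001    0.0007   1.1025]
 [  0.0004   0.2413  -0.9705 -82.319 ]
 [  0.       0.       0.       1.    ]]
[1.1025 1.1025 1.1025 1.1025] 12.15
```

Run:
```python
from h import *
s=env.read_state();im=cv2.imread("pics/held.png");p,T=pose("wrist",s)
g=cv2.cvtColor(im,cv2.COLOR_BGR2GRAY)
for v in (196,200,206,212,216): print(v,g[v,276:362:1].tolist())
Ri=R.from_quat(s["orientation"]).inv()
for u in(280,318.1,360): print(u,Ri.apply(ray([u,206],p,T,69)[0]-s["tool_pos"]))
```

```text
196 [80, 78, 79, 78, 76, 78, 80, 79, 77, 83, 113, 137, 142, 137, 126, 109, 101, 100, 108, 119, 131, 139, 141, 140, 142, 141, 141, 141, 141, 141, 138, 138, 140, 139, 140, 137, 138, 137, 137, 137, 138, 139, 137, 140, 140, 139, 139, 141, 142, 141, 142, 143, 141, 143, 144, 141, 142, 141, 140, 142, 138, 129, 110, 97, 89, 98, 115, 128, 139, 138, 120, 82, 51, 50, 48, 50, 51, 51, 52, 54, 56, 56, 54, 56, 58, 57]
200 [78, 77, 78, 77, 79, 77, 78, 77, 78, 83, 108, 133, 140, 124, 98, 80, 78, 76, 76, 87, 113, 137, 142, 141, 139, 143, 141, 140, 139, 139, 138, 141, 139, 139, 137, 137, 137, 137, 139, 140, 139, 139, 137, 139, 140, 139, 139, 138, 141, 142, 141, 141, 141, 141, 142, 142, 142, 142, 141, 140, 128, 104, 83, 77, 77, 76, 82, 104, 128, 136, 119, 81, 53, 48, 51, 50, 50, 52, 54, 55, 57, 57, 58, 58, 54, 59]
206 [79, 81, 79, 79, 77, 77, 78, 78, 76, 80, 104, 131, 141, 144, 143, 143, 144, 142, 142, 143, 141, 139, 127, 93, 66, 68, 76, 83, 83, 86, 82, 85, 84, 83, 82, 82, 86, 108, 147, 174, 178, 169, 154, 134, 108, 90, 84, 85, 83, 86, 84, 83, 84, 83, 85, 95, 103, 108, 126, 140, 137, 140, 139, 139, 139,
[... 223 characters left out ...]
 80, 83, 81, 82, 81, 80, 80, 83, 83, 80, 81, 81, 80, 80, 82, 80, 80, 80, 81, 82, 83, 81, 80, 81, 81, 80, 86, 97, 110, 131, 139, 139, 140, 139, 140, 139, 137, 141, 140, 139, 137, 115, 69, 53, 51, 55, 53, 55, 54, 58, 56, 58, 60, 63, 60, 60, 62]
216 [81, 81, 80, 79, 78, 79, 80, 79, 78, 80, 96, 123, 138, 142, 141, 143, 143, 142, 142, 142, 143, 141, 127, 97, 68, 59, 71, 79, 78, 81, 83, 83, 81, 83, 82, 82, 83, 84, 81, 81, 81, 78, 81, 80, 78, 80, 81, 80, 82, 80, 84, 80, 83, 83, 83, 89, 98, 111, 130, 140, 140, 138, 139, 138, 139, 139, 139, 140, 140, 139, 110, 71, 50, 52, 55, 55, 54, 56, 58, 61, 62, 59, 59, 62, 62, 63]
280 [ 22.85 -29.   191.02]
318.1 [ 22.82   0.92 191.02]
360 [ 22.79  33.83 191.02]
```

Run:
```python
import cv2
im=cv2.imread("pics/held.png")[140:260,240:400]
cv2.imwrite("pics/v6.png",cv2.convertScaleAbs(cv2.resize(im,(800,600),interpolation=cv2.INTER_CUBIC),alpha=1.4))
```

```text
(no output)
```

View pics/v6.png

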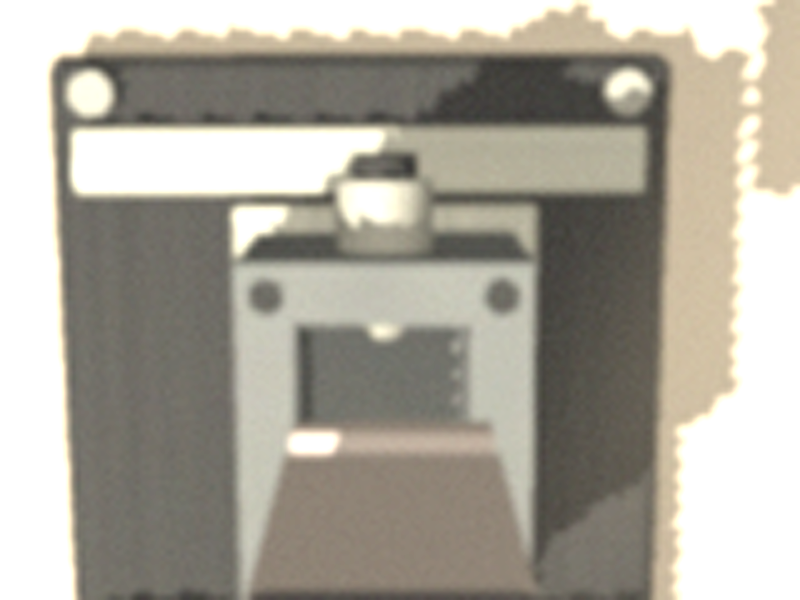

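```bash
cat >> h.py <<'E'
def st(tag=""):
    F=[];P=[];W=[]
    for _ in range(5):
        env.hold(.03);s=env.read_state();F.append(s["force"]);P.append(s["tool_pos"]);W.append(s["wrist_torque"])
    print(tag,np.mean(P,0),np.mean(F,0),np.mean(W,0),round(s["width"],1),round(s["time_s"],2))
E
python3 - <<'E'
from h import *
x,y=543.7,218.5
env.move_l([x,y,216],rate=60); st("above")
r=env.move_l([x,y,176],rate=15,f_stop=4); print(r); st("stop")
E
```

```text
above [543.98 218.59 216.43] [-0.05 -0.18 -1.3 ] [-0.07  0.02 -0.  ] 23.5 13.2
True
stop [543.5  217.81 183.14] [ 1.38 -2.44  0.18] [-0.59 -0.25 -0.04] 23.7 15.27
```

Run:
```python
from h import *
x,y=544.0,218.4
for z in (180,177,174,171,168,165,162):
    r=env.move_l([x,y,z],rate=12,f_stop=16); st(f"{z} {r}")
    if r: break
```

```text
180 False [544.28 217.66 180.22] [ 1.55 -6.86  3.38] [-1.57 -0.3  -0.01] 23.7 15.85
177 False [544.46 217.68 177.13] [ 2.56 -5.9   1.86] [-1.55 -0.53  0.03] 24.4 16.42
174 False [544.37 217.68 173.88] [ 2.83 -6.09 -0.06] [-1.5  -0.62  0.05] 24.2 16.98
171 False [544.21 217.63 170.69] [ 3.16 -5.84 -1.07] [-1.48 -0.61  0.05] 24.0 17.55
168 False [543.21 217.76 166.87] [ 1.94 -4.73 -8.39] [-1.34 -0.47  0.01] 23.9 18.12
165 False [543.88 218.66 165.03] [-0.15  0.34 -3.03] [-0.13  0.06  0.  ] 23.9 18.68
162 True [544.31 218.6  163.81] [-0.77 -0.51  5.19] [-0.09  0.23 -0.  ] 24.1 19.1
```

Run:
```python
from h import *
r=env.move_l([544,218.5,162.5],rate=6,f_stop=10); st(f"press {r}")
set_gripper(60); st("open")
env.move_l([544,218.5,300],rate=100)
env.reach([544-8,218.5+40-80,300],down(1.783)); env.hold(.3);st("up")
a=viewer.camera("wrist");b=viewer.camera("scene")
cv2.imwrite("pics/v7.png",np.hstack([cv2.resize(a[60:260,210:430],(400,400)),cv2.resize(b[180:330,120:440],(400,400))]))
```

```text
press False [544.45 218.66 163.8 ] [-2.48 -1.12  8.84] [-0.27  0.63  0.01] 23.7 19.52
open [544.   218.5  162.48] [-0.09 -0.04 -0.17] [-0.1   0.04  0.01] 60.4 20.42
up [536.07 178.96 299.92] [-0.07 -0.17 -0.  ] [-0.07  0.06 -0.02] 60.0 22.69
```

View pics/v7.png

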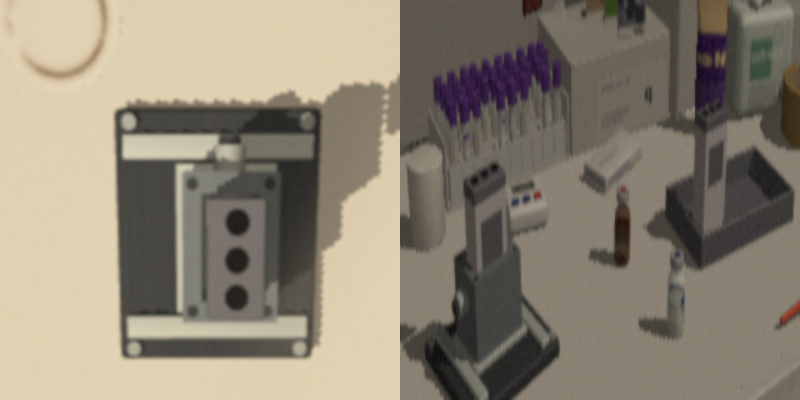

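The pictures show the cartridge upright and home in the pocket. The plain cartridge and both vials are still standing, and the gripper is clear.

```bash
python3 -c "
from h import *
print(workorder.sign_off())"
```

```text
the job is handed in; nothing more can be done
None
```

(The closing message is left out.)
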